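# Nest the flared tumblers

## Robot

A 7-joint arm with a two-finger parallel gripper is mounted at the origin on the work surface. World frame = base frame: x ahead of the robot, y to its left, z up, the work surface at z = 0. Lengths are in m, angles in rad, forces in N, time in s.
With the tool pointing down it reaches from about 0.425 to 0.925 m from the base axis. Payload 6.8 kg.
Tool frame: the origin (TCP) lies midway between the tips of the shut fingers; the grasp point (between the pads) lies 19 mm behind it; z points along the fingers, y is the line along which they close (so a half turn about z gives the same grasp; the last joint's range is limited). The gripper opens to 85 mm and grips with 20 to 120 N. Pads are 22 mm wide; open, the fingers measure 114 mm over their backs; the gripper's body (76 mm by 85 mm) begins 54 mm behind the grasp point. The pads swing forward as they close: fully open they stand 13 mm farther back than shut.
Start: joints at [1.215, 0.477, 0.022, 1.555, -0.011, 1.109, -0.083], TCP at [0.166, -0.654, 0.231] pointing down, gripper open.
Joint ranges: [-2.96, 2.96], [-0.34, 2.1], [-1.41, 1.46], [0.24, 2.44], [-1.37, 4.51], [0.17, 1.92], [-2.96, 2.96]. Speed limits (rad/s): [2.39, 2.39, 3.14, 3.14, 3.14, 3.14, 3.14].

## Interface

Orientations are given as a unit quaternion [w, x, y, z].
In Python, from station import bot, imaging gives the robot as it stands.
- The arm moves only by the tool move_arm, never from a script. Its argument "commands" is a list that holds one entry, the list of rows, each a list of 7 numbers: the shift along the tool's x, y, z in m, then the turn, a rotation vector about the tool's x, y, z in degrees, then the finger opening in m, from 0 to 0.0854. In form: [[[x, y, z, rx, ry, rz, grip], ...]]. A call has 1 to 20 rows; each row shifts and turns the commanded pose from where the row before left it, along the tool's axes as they then stand; what a row does not reach is not made up. A row lasts 1/8 s, in which the tool goes at most 62.5 mm and 10.7 degrees, less where a joint would pass 70% of its speed; a pose out of reach is approached as far as the arm can. A call is refused whole if a number of a shift passes 0.0625 or a number of a turn 10.7, either way. A call with a gripper value outside its range is refused whole. The fingers move at their own pace and stop on an object; "squeeze" is the grip in N (left out, the last holds). Time passes only in rows, so rows that do not move let the fingers close. It gives the time, the measured TCP pose, the force, the opening and the grip force at its end, in the units of the state.
- bot.get_obs(): the state, without advancing time (a new reading comes with each control period).
- imaging.read_camera(name): name is "side" or "top" or "wrist"; returns the picture (420x560x3 uint8, red, green, blue); there is no depth.
- imaging.calibration(name): a dict with "intrinsics" (3x3 intrinsics, pixels), "extrinsics" (4x4, takes a point from camera to world coordinates); the wrist camera has in their place "mount" (4x4, takes a point from camera to tool coordinates, whose origin is the TCP and whose axes are the flange's). Camera axes: x right, y down, z forward; pixel columns grow to the right and rows downward; lengths in m; the calibration is good to about 2 mm. The wrist camera is an equidistant fisheye: a pixel r from the principal point sees the ray r / f radians off the axis. A picture is of the moment at which its call begins: read the wrist's pose just before it. calibration takes no time and is no camera call.
- bot.hand_in(): hands the job in; it is judged then, once.
The state is a dict: "t": time; "q": joint angles; "joint_vel": joint speeds; "joint_torque": joint torques, N m; "eef_pos": TCP position; "tool_rot": TCP orientation; "contact_force": force on the tool from outside, world axes, zero at the start; "torque": the same for the moment, N m; "gripper_width": opening from 0.0 (shut) to 1.0 (fully open); "grasp_force": force on a finger pad.
Only numpy, scipy, OpenCV 4.12 (cv2) and the standard library are available. Lean on these libraries where they do the work, as an engineer would, in place of code of your own. Each camera call takes 0.05 s, during which the arm holds its last target. There are 200 camera calls.

## Task

Three flared steel tumblers, wider at the mouth than at the foot, are drying upside down; one of them stands on the round cork coaster. Nest the other two over that one, still upside down, to make a single upright stack of three, with the bottom one left where it is on its coaster. The straight-sided tumbler does not nest with them: leave it standing where it is.

Things in the scene. Friction and masses are not known exactly. Their poses are not given: they have to be found in the camera images.
- bottom_tumbler: Flared steel tumbler upside down on a fixed cork coaster (110 mm across, 5 mm thick). Height 80, outside 44 mm at the closed end (up) widening evenly to 72 at the rim (down), wall 2.5, inside 54 deep. Origin: centre of rim plane (underside), z up; round, yaw free. A like one slipped over it rests closed end on closed end, origin 26 mm higher, the third 26 higher again; about 2 mm loose all round.
- flared_b: Flared steel tumbler, same shape and size as bottom_tumbler, 100 to 210 g, upside down on the ledge, to be nested (either order with flared_c). Origin: centre of its rim plane (its underside), z up through the closed end 80 mm above; yaw free. Hold it from above by the outside, near the closed end: 51 mm across at 20 mm below the top, 58 mm at 40 mm below.
- flared_c: The other flared steel tumbler to be nested: same shape, size, origin, axes and way of holding as flared_b, 100 to 210 g, upside down on the ledge.
- straight_tumbler: The odd one: straight-sided steel tumbler, upside down, 80 mm tall, 58 mm across all the way; stays put. Origin: centre of its underside, z up. Also about, unlisted: a shallow steel bowl upside down (92 across, 40 tall), green glass tumbler (115 tall), jar, rolling pin; tiffin and spice carousel (under 175 tall) at the far corners. Neighbours stand at least 115 mm apart, centre to centre.
There are look-alikes about, which are no part of the job. What is shaped like the flared_b but pink or purple is not meant.

How it is judged:
At the end, for the whole second after the job is handed in: Flared tumblers at rest in one upside-down stack: each upper one centred over the next within 12 mm and 14 to 38 mm higher, all upright within 10 degrees; the bottom one and the straight-sided tumbler (upright too) within 20 mm of where they stood (((horizontal distance between flared_b and bottom_tumbler below 0.012 m and z of flared_b in the frame of bottom_tumbler between 0.014 and 0.038 m and horizontal distance between flared_c and flared_b below 0.012 m and z of flared_c in the frame of flared_b between 0.014 and 0.038 m) or (horizontal distance between flared_c and bottom_tumbler below 0.012 m and z of flared_c in the frame of bottom_tumbler between 0.014 and 0.038 m and horizontal distance between flared_b and flared_c below 0.012 m and z of flared_b in the frame of flared_c between 0.014 and 0.038 m)) and distance of each of bottom_tumbler, straight_tumbler from where it was at the start of the episode below 0.02 m and angle between each of bottom_tumbler, flared_b, flared_c, straight_tumbler's own z axis and vertical below 0.175 rad and linear speed of each of bottom_tumbler, flared_b, flared_c below 0.02 m/s); the robot touches nothing.
It fails at once if the bottom tumbler or the straight-sided tumbler is tipped by more than 30 degrees (angle between any of bottom_tumbler, straight_tumbler's own z axis and vertical above 0.52 rad).
It fails at once if the straight-sided tumbler is moved by more than 30 mm (distance of straight_tumbler from where it was at the start of the episode above 0.03 m).
It fails at once if the bottom tumbler is moved by more than 40 mm (distance of bottom_tumbler from where it was at the start of the episode above 0.04 m).
It also fails if it takes over 67 s, if anything falls off the work surface, if the arm or the gripper's body presses on something with over 40 N, if the wrist force passes 120 N, or if a joint passes its speed limit or range.

## Working session

There is one attempt and no reset: what is moved stays moved. The work goes in short steps, Python scripts to look and compute and a tool call to move; the robot and the scene stay as the last step left them, time stands still between calls to the robot, and variables do not carry over. Pictures are saved under pics/ and viewed, at most 10 in all, crops included, and the job is handed in when it is done.

Besides the shell and the picture viewer there is one more tool, called after "Request:" in YAML: its name, and indented under it one key for each argument. move_arm: Moves the arm, as the interface text tells. Its arguments: {"type":"object","properties":{"commands":{"type":"array","items":{"type":"array","items":{"type":"array","items":{"type":"number"}}}},"squeeze":{"type":"number"}},"required":["commands"]}

```bash
mkdir -p pics; ls; python3 - <<'E'
from station import bot, imaging
import cv2, numpy as np
np.set_printoptions(precision=4,suppress=True)
o=bot.get_obs(); print(o)
for n in("top","side","wrist"):
    im=imaging.read_camera(n); cv2.imwrite(f"pics/{n}0.png",im[:,:,::-1]); print(n,imaging.calibration(n))
E
```

```text
pics
{'t': 0.0, 'q': array([ 1.2149,  0.4778,  0.0223,  1.5564, -0.0115,  1.1093, -0.0832]), 'joint_vel': array([-0.0007, -0.001 ,  0.0008, -0.0025, -0.0016, -0.0023,  0.0002]), 'joint_torque': array([  0.0004, -59.6453,   1.6078, -28.1193,   0.0124,   0.0094,
        -0.    ]), 'eef_pos': array([ 0.1654, -0.6538,  0.2303]), 'tool_rot': array([-0.0009,  0.9923,  0.1236, -0.0002]), 'contact_force': array([-0.7647,  0.6284, -0.5501]), 'torque': array([ 0.033 ,  0.0146, -0.0348]), 'grasp_force': 0.0, 'gripper_width': 1.00259756388932}
top {'intrinsics': array([[417.6156,   0.    , 284.5349],
       [  0.    , 417.6156, 215.3082],
       [  0.    ,   0.    ,   1.    ]]), 'extrinsics': array([[-0.0142, -0.9972,  0.0733,  0.4839],
       [-0.9997,  0.0156,  0.0186, -0.0144],
       [-0.0197, -0.073 , -0.9971,  0.8776],
       [ 0.    ,  0.    ,  0.    ,  1.    ]])}
side {'intrinsics': array([[437.2986,   0.    , 281.7532],
       [  0.    , 437.2986, 211.3194],
       [  0.    ,   0.    ,   1.    ]]), 'extrinsics': array([[ 0.9953, -0.0711,  0.0663,  0.494 ],
       [-0.0944, -0.5443,  0.8336, -0.717 ],
       [-0.0232, -0.8359, -0.5484,  0.509 ],
       [ 0.    ,  0.    ,  0.    ,  1.    ]])}
wrist {'intrinsics': array([[325.1923,   0.    , 280.8142],
       [  0.    , 325.1923, 201.3827],
       [  0.    ,   0.    ,   1.    ]]), 'mount': array([[-0.0001, -0.9574, -0.2889,  0.0735],
       [ 1.    , -0.    , -0.0003,  0.0004],
       [ 0.0003, -0.2889,  0.9574, -0.1421],
       [ 0.    ,  0.    ,  0.    ,  1.    ]])}
```

View pics/top0.png

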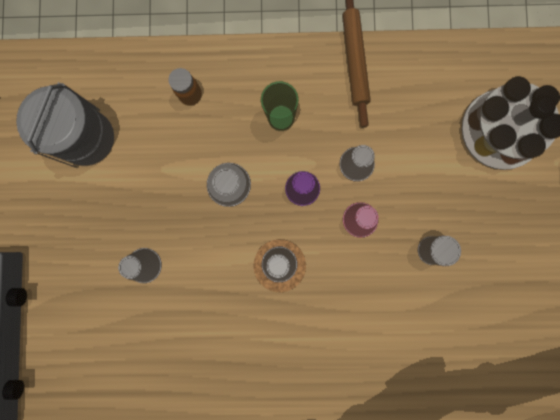

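View pics/side0.png

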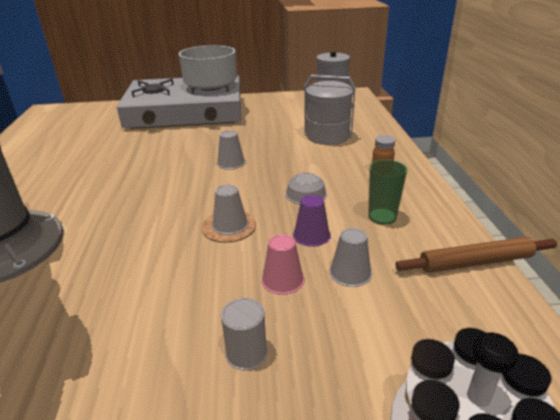

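The top view shows the three flared tumblers: closed ends at about (278,266) on the coaster, (363,156) and (130,267). The straight one is at (445,250), the bowl at (227,183), and the pink and purple decoys at (366,217) and (303,183). The side view agrees: (228,205) on the coaster, (352,255), (230,150), and the straight one at (245,330).

```bash
cat > h.py <<'E'
import cv2, numpy as np
from station import bot, imaging
from scipy.spatial.transform import Rotation as R
np.set_printoptions(precision=4,suppress=True)
def ray(n,uv):
    c=imaging.calibration(n);K=c['intrinsics'];E=c['extrinsics']
    return E[:3,3],E[:3,:3]@np.linalg.inv(K)@[uv[0],uv[1],1]
def plane(n,uv,z):
    o,d=ray(n,uv);return o+d*(z-o[2])/d[2]
def proj(n,p):
    c=imaging.calibration(n);E=c['extrinsics'];q=c['intrinsics']@(E[:3,:3].T@(np.array(p)-E[:3,3]));return q[:2]/q[2]
def toolT():
    o=bot.get_obs();q=o['tool_rot'];return o,R.from_quat([q[1],q[2],q[3],q[0]]).as_matrix(),o['eef_pos']
E
python3 - <<'E'
from h import *
im=cv2.imread('pics/top0.png');g=cv2.cvtColor(im,cv2.COLOR_BGR2GRAY);hsv=cv2.cvtColor(im,cv2.COLOR_BGR2HSV)
vis=[]
for nm,(u,v),z in(("bot",(278,266),.085),("B",(363,156),.08),("C",(130,267),.08),("S",(445,250),.08)):
    x0,y0=u-22,v-22
    w=g[y0:y0+44,x0:x0+44]
    s=hsv[y0:y0+44,x0:x0+44,1]
    # top disc: Otsu within unsaturated pixels
    px=w[s<60]; t,_=cv2.threshold(px.reshape(-1,1),0,255,cv2.THRESH_OTSU)
    m=((s<60)&(w>t)).astype(np.uint8)
    m=cv2.morphologyEx(m,cv2.MORPH_OPEN,np.ones((3,3)))
    n,l,st,ce=cv2.connectedComponentsWithStats(m)
    k=1+np.argmax(st[1:,4]); c=ce[k]+[x0,y0]
    p=plane("top",c,z); mpp=np.linalg.norm(plane("top",c+[1,0],z)-p)
    print(nm,t,c,st[k],p,"diam mm",2e3*mpp*np.sqrt(st[k,4]/np.pi),"reach",np.hypot(*p[:2]), "side proj",proj("side",p))
    vis.append(cv2.resize(np.hstack([im[y0:y0+44,x0:x0+44],cv2.merge([m*255]*3)]),None,fx=4,fy=4,interpolation=0))
cv2.imwrite('pics/c.png',np.vstack([np.hstack(vis[:2]),np.hstack(vis[2:])]))
E
```

```text
bot 114.0 [277.6291 265.8221] [ 11  11  22  23 399] [0.4468 0.0147 0.085 ] diam mm 42.555283030545304 reach 0.447024116507032 side proj [226.4024 190.2068]
B 100.0 [362.6745 155.5354] [ 11  11  22  22 381] [ 0.6557 -0.1519  0.08  ] diam mm 42.320970595278474 reach 0.6730854484578638 side proj [353.4483 235.4113]
C 96.0 [129.2709 267.0405] [ 11  11  22  23 395] [0.448  0.2987 0.08  ] diam mm 43.19797219652882 reach 0.5384576995801847 side proj [228.3686 133.9018]
S 101.0 [445.6495 250.5494] [  9   8  29  30 699] [ 0.471 -0.303  0.08 ] diam mm 55.94505581817312 reach 0.560059989361357 side proj [242.4452 313.2251]
```

View pics/c.png

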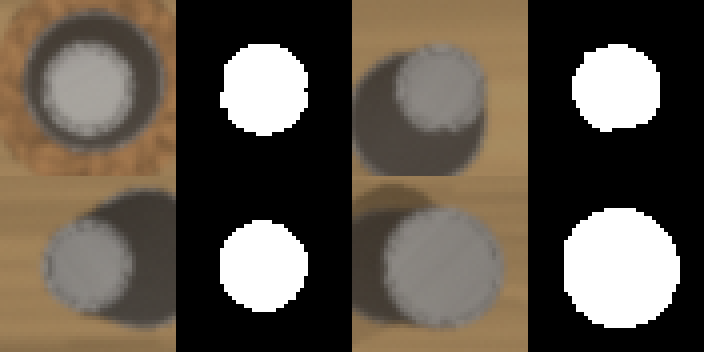

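The top discs come out at 42.5, 42.3 and 43.2 mm against 44, and 56 against 58, so the detections hold. First I square the tool, then move over B.

Request:
move_arm:
  commands:
    - [[0,0,0,0,0,7.1,0.085],[0,0,0,0,0,7.1,0.085],[0.035,-0.036,0,0,0,0,0.085],[0.035,-0.036,0,0,0,0,0.085],[0.035,-0.036,0,0,0,0,0.085],[0.035,-0.036,0,0,0,0,0.085],[0.035,-0.036,0,0,0,0,0.085],[0.035,-0.036,0,0,0,0,0.085],[0.035,-0.036,0,0,0,0,0.085],[0.035,-0.036,0,0,0,0,0.085],[0.035,-0.036,0,0,0,0,0.085],[0.035,-0.036,0,0,0,0,0.085],[0.035,-0.036,0,0,0,0,0.085],[0.035,-0.036,0,0,0,0,0.085],[0.035,-0.036,0,0,0,0,0.085],[0.035,-0.034,0,0,0,0,0.085],[0,0,0,0,0,0,0.085],[0,0,0,0,0,0,0.085]]
  squeeze: 60

```text
t: 2.4
eef_pos: [0.6551, -0.1529, 0.2307]
tool_rot: [0.0, 1.0, -0.0, -0.001]
contact_force: [0.7, 0.4, 0.4]
gripper_width: 0.996
grasp_force: 0.0
```

```bash
cat >> h.py <<'E'
def wrist(name):
    o,Rt,p=toolT();im=imaging.read_camera("wrist");cv2.imwrite(f"pics/{name}.png",im[:,:,::-1]);return im,Rt,p
def wproj(P,Rt,p):
    c=imaging.calibration("wrist");M=c['mount'];K=c['intrinsics']
    q=M[:3,:3].T@(Rt.T@(np.array(P)-p)-M[:3,3]);th=np.arctan2(np.hypot(q[0],q[1]),q[2]);r=K[0,0]*th/np.hypot(q[0],q[1])
    return K[:2,2]+r*q[:2]
def wplane(uv,z,Rt,p):
    c=imaging.calibration("wrist");M=c['mount'];K=c['intrinsics']
    d=(np.array(uv)-K[:2,2])/K[0,0];th=np.linalg.norm(d);d=np.r_[np.sin(th)*d/th,np.cos(th)]
    o=p+Rt@M[:3,3];d=Rt@M[:3,:3]@d;return o+d*(z-o[2])/d[2]
E
python3 - <<'E'
from h import *
im,Rt,p=wrist("w1")
print(p,wproj([.6557,-.1519,.08],Rt,p))
E
```

```text
[ 0.6551 -0.1529  0.2307] [279.3147 185.2797]
```

View pics/w1.png

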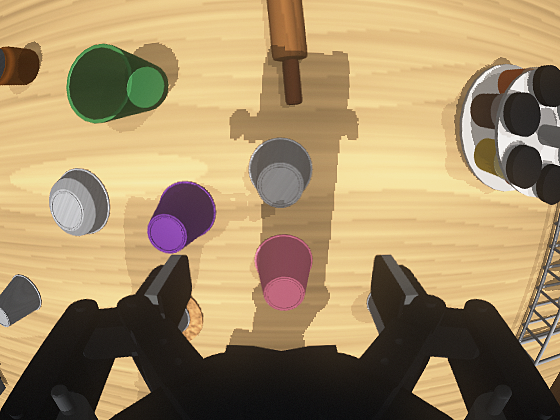

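The wrist view shows B's closed end at about (281,184) against a predicted (279,185). That agrees within 2 mm and the fingers are clear, so I descend and grip.

Request:
move_arm:
  commands:
    - [[0,0,0.028,0,0,0,0.085],[0,0,0.028,0,0,0,0.085],[0,0,0.028,0,0,0,0.085],[0,0,0.028,0,0,0,0.085],[0,0,0.028,0,0,0,0.085],[0,0,0.028,0,0,0,0.085],[0,0,0.028,0,0,0,0.085],[0,0,0,0,0,0,0.085],[0,0,0,0,0,0,0.03],[0,0,0,0,0,0,0.03],[0,0,0,0,0,0,0.03],[0,0,0,0,0,0,0.03],[0,0,0,0,0,0,0.03],[0,0,0,0,0,0,0.03]]
  squeeze: 60

```text
t: 4.2
eef_pos: [0.6569, -0.1531, 0.0378]
tool_rot: [0.0, 1.0, -0.0, 0.002]
contact_force: [-2.1, 0.1, 6.3]
gripper_width: 0.617
grasp_force: 62.1
```

Request:
move_arm:
  commands:
    - [[0,0,-0.0275,0,0,0,0.03],[0,0,-0.0275,0,0,0,0.03],[0,0,-0.0275,0,0,0,0.03],[0,0,-0.0275,0,0,0,0.03],[0,0,-0.0275,0,0,0,0.03],[0,0,-0.0275,0,0,0,0.03],[-0.026,-0.021,0,0,0,0,0.03],[-0.026,-0.021,0,0,0,0,0.03],[-0.026,-0.021,0,0,0,0,0.03],[-0.026,-0.021,0,0,0,0,0.03],[-0.026,-0.021,0,0,0,0,0.03],[-0.026,-0.021,0,0,0,0,0.03],[-0.026,-0.021,0,0,0,0,0.03],[-0.026,-0.021,0,0,0,0,0.03],[0,0,0,0,0,0,0.03],[0,0,0,0,0,0,0.03]]

```text
t: 6.2
eef_pos: [0.4483, 0.0152, 0.2011]
tool_rot: [0.0, 1.0, -0.0, 0.001]
contact_force: [0.3, -0.3, -1.4]
gripper_width: 0.625
grasp_force: 63.0
```

```bash
python3 - <<'E'
from h import *
im=imaging.read_camera("side");cv2.imwrite("pics/s1.png",cv2.resize(im[20:260,100:420,::-1],None,fx=2,fy=2))
print(bot.get_obs()['eef_pos'])
E
```

```text
[0.4485 0.015  0.201 ]
```

View pics/s1.png

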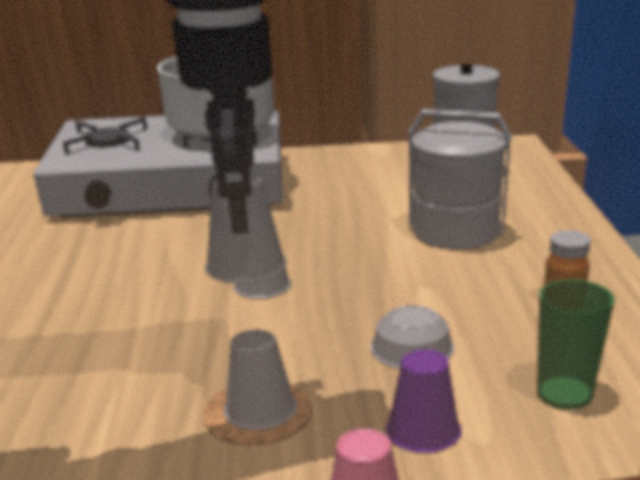

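The held tumbler hangs upright, with its rim at crop (245,275), directly above the bottom one's closed end at (252,337). I lower it by 0.132 m.

Request:
move_arm:
  commands:
    - [[-0.001,0,0.025,0,0,0,0.03],[0,0,0.02,0,0,0,0.03],[0,0,0.02,0,0,0,0.03],[0,0,0.015,0,0,0,0.03],[0,0,0.015,0,0,0,0.03],[0,0,0.01,0,0,0,0.03],[0,0,0.01,0,0,0,0.03],[0,0,0.006,0,0,0,0.03],[0,0,0.005,0,0,0,0.03],[0,0,0,0,0,0,0.03],[0,0,0,0,0,0,0.03]]

```text
t: 7.62
eef_pos: [0.4469, 0.0156, 0.0745]
tool_rot: [-0.0, 1.0, -0.0, 0.0]
contact_force: [-0.7, -0.2, -2.0]
gripper_width: 0.621
grasp_force: 63.0
```

Request:
move_arm:
  commands:
    - [[0,0,0.003,0,0,0,0.03],[0,0,0.002,0,0,0,0.03],[0,0,0.001,0,0,0,0.03],[0,0,0,0,0,0,0.03],[0,0,0,0,0,0,0.03]]

```text
t: 8.25
eef_pos: [0.4466, 0.0155, 0.0687]
tool_rot: [0.0, 1.0, -0.0, 0.0]
contact_force: [-2.2, -0.2, 5.8]
gripper_width: 0.626
grasp_force: 64.3
```

Contact force is now upward at 5.8 N, so it is seated. I release, rise and move over C.

Request:
move_arm:
  commands:
    - [[0,0,0,0,0,0,0.085],[0,0,0,0,0,0,0.085],[0,0,0,0,0,0,0.085],[0,0,0,0,0,0,0.085],[0,0,-0.02,0,0,0,0.085],[0,0,-0.03,0,0,0,0.085],[0,0,-0.03,0,0,0,0.085],[0,0,-0.035,0,0,0,0.085],[0,0,-0.035,0,0,0,0.085],[0,-0.036,0,0,0,0,0.085],[0,-0.036,0,0,0,0,0.085],[0,-0.036,0,0,0,0,0.085],[0,-0.036,0,0,0,0,0.085],[0,-0.035,0,0,0,0,0.085],[0,-0.035,0,0,0,0,0.085],[0,-0.035,0,0,0,0,0.085],[0,-0.035,0,0,0,0,0.085],[0,0,0,0,0,0,0.085],[0,0,0,0,0,0,0.085]]

```text
t: 10.62
eef_pos: [0.4466, 0.2988, 0.2179]
tool_rot: [0.001, 1.0, -0.0, -0.0]
contact_force: [0.3, -0.8, 0.1]
gripper_width: 0.998
grasp_force: 0.0
```

```bash
python3 - <<'E'
from h import *
im,Rt,p=wrist("w2")
print(p,"C pred",wproj([.448,.2987,.08],Rt,p))
top=imaging.read_camera("top")[:,:,::-1]
print("stack pred",proj("top",[.4468,.0147,.111]))
a=cv2.resize(top[205:305,150:380],None,fx=2,fy=2)
a=cv2.copyMakeBorder(a,0,0,0,560-a.shape[1],cv2.BORDER_CONSTANT)
cv2.imwrite("pics/v2.png",np.vstack([im[:380,:,::-1],a]))
E
```

```text
[0.4466 0.2988 0.2179] C pred [280.3733 187.9902]
stack pred [277.1267 266.4894]
```

View pics/v2.png

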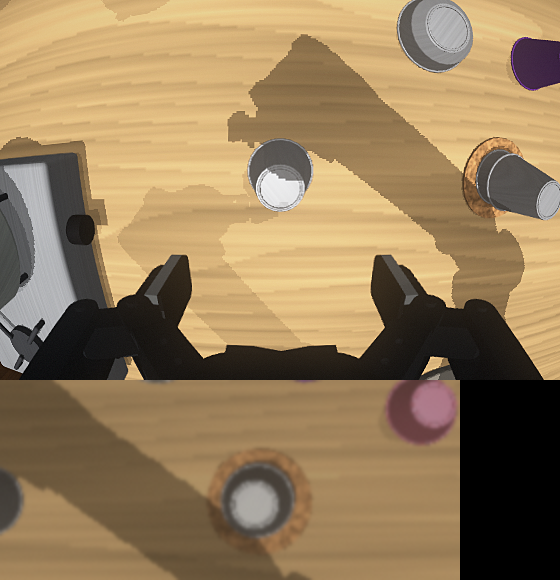

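B is nested, with its top disc at top-camera (276.5,266.5) against an expected (277.1,266.5). C's closed end is at (281,187) against a predicted (280,188). I descend and grip C.

Request:
move_arm:
  commands:
    - [[0.001,0,0.026,0,0,0,0.085],[0,0,0.026,0,0,0,0.085],[0,0,0.026,0,0,0,0.085],[0,0,0.026,0,0,0,0.085],[0,0,0.026,0,0,0,0.085],[0,0,0.026,0,0,0,0.085],[0,0,0.025,0,0,0,0.085],[0,0,0,0,0,0,0.085],[0,0,0,0,0,0,0.03],[0,0,0,0,0,0,0.03],[0,0,0,0,0,0,0.03],[0,0,0,0,0,0,0.03],[0,0,0,0,0,0,0.03],[0,0,0,0,0,0,0.03]]

```text
t: 12.48
eef_pos: [0.4485, 0.2997, 0.0395]
tool_rot: [-0.0, 1.0, -0.0, 0.001]
contact_force: [-2.5, -1.8, 12.4]
gripper_width: 0.621
grasp_force: 60.5
```

Request:
move_arm:
  commands:
    - [[0,0,-0.0275,0,0,0,0.03],[0,0,-0.0275,0,0,0,0.03],[0,0,-0.0275,0,0,0,0.03],[0,0,-0.0275,0,0,0,0.03],[0,0,-0.0275,0,0,0,0.03],[0,0,-0.0275,0,0,0,0.03],[-0.001,0.036,0,0,0,0,0.03],[0,0.036,0,0,0,0,0.03],[0,0.036,0,0,0,0,0.03],[0,0.036,0,0,0,0,0.03],[0,0.035,0,0,0,0,0.03],[0,0.035,0,0,0,0,0.03],[0,0.035,0,0,0,0,0.03],[0,0.035,0,0,0,0,0.03],[0,0,0,0,0,0,0.03],[0,0,0,0,0,0,0.03]]

```text
t: 14.48
eef_pos: [0.4466, 0.0161, 0.2028]
tool_rot: [-0.0, 1.0, 0.0, 0.0]
contact_force: [0.3, 0.2, -1.8]
gripper_width: 0.618
grasp_force: 63.1
```

```bash
python3 - <<'E'
from h import *
im=imaging.read_camera("side");cv2.imwrite("pics/s2.png",cv2.resize(im[20:260,100:420,::-1],None,fx=2,fy=2))
p=bot.get_obs()['eef_pos'];print(p)
f=lambda q:(proj("side",q)-[100,20])*2
print("rim pred",f([p[0],p[1],p[2]-.0385]),"stack top pred",f([.4468,.0147,.111]))
E
```

```text
[0.4467 0.0165 0.2028]
rim pred [244.6742 264.462 ] stack top pred [250.272  316.6569]
```

View pics/s2.png

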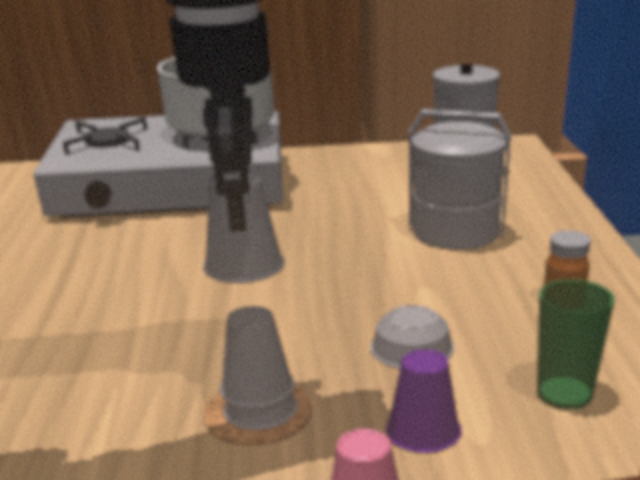

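C's rim at crop (244,265) sits right above the two-tumbler stack, whose top is at (250,317). I lower it.

Request:
move_arm:
  commands:
    - [[0,0.001,0.02,0,0,0,0.03],[0,0,0.02,0,0,0,0.03],[0,0,0.015,0,0,0,0.03],[0,0,0.015,0,0,0,0.03],[0,0,0.012,0,0,0,0.03],[0,0,0.01,0,0,0,0.03],[0,0,0.006,0,0,0,0.03],[0,0,0.003,0,0,0,0.03],[0,0,0,0,0,0,0.03],[0,0,0,0,0,0,0.03]]

```text
t: 15.78
eef_pos: [0.4469, 0.0146, 0.1016]
tool_rot: [-0.0, 1.0, -0.0, 0.0]
contact_force: [-0.2, -0.4, -1.9]
gripper_width: 0.62
grasp_force: 63.1
```

Request:
move_arm:
  commands:
    - [[0,0,0.003,0,0,0,0.03],[0,0,0.002,0,0,0,0.03],[0,0,0.001,0,0,0,0.03],[0,0,0,0,0,0,0.03],[0,0,0,0,0,0,0.03]]

```text
t: 16.4
eef_pos: [0.4469, 0.0146, 0.0964]
tool_rot: [0.0, 1.0, -0.0, 0.0]
contact_force: [-4.6, -0.3, 14.7]
gripper_width: 0.617
grasp_force: 65.9
```

Seated, with 14.7 N upward. I release, rise and move aside.

Request:
move_arm:
  commands:
    - [[0,0,-0.001,0,0,0,0.085],[0,0,0,0,0,0,0.085],[0,0,0,0,0,0,0.085],[0,0,0,0,0,0,0.085],[0,0,-0.02,0,0,0,0.085],[0,0,-0.03,0,0,0,0.085],[0,0,-0.03,0,0,0,0.085],[0,0,-0.035,0,0,0,0.085],[0,0,-0.02,0,0,0,0.085],[0,-0.036,0,0,0,0,0.085],[0,-0.036,0,0,0,0,0.085],[0,-0.036,0,0,0,0,0.085],[0,-0.036,0,0,0,0,0.085],[0,-0.036,0,0,0,0,0.085],[0,-0.036,0,0,0,0,0.085],[0,0,0,0,0,0,0.085],[0,0,0,0,0,0,0.085]]

```text
t: 18.52
eef_pos: [0.4465, 0.2298, 0.231]
tool_rot: [0.0, 1.0, -0.0, -0.0]
contact_force: [-0.4, -0.9, 0.1]
gripper_width: 0.996
grasp_force: 0.0
```

```bash
python3 - <<'E'
from h import *
s=imaging.read_camera("side")[60:360,100:400,::-1];t=imaging.read_camera("top")[180:330,200:480,::-1]
a=cv2.resize(s,(420,420));b=cv2.resize(t,(380,204));b=cv2.copyMakeBorder(b,0,216,0,0,cv2.BORDER_CONSTANT)
cv2.imwrite("pics/f.png",np.hstack([a,b]))
print(proj("top",[.4468,.0147,.137]),(proj("side",[.4468,.0147,.137])-[100,60])*1.4)
E
```

```text
[276.5756 267.2145] [173.3414 148.4372]
```

View pics/f.png

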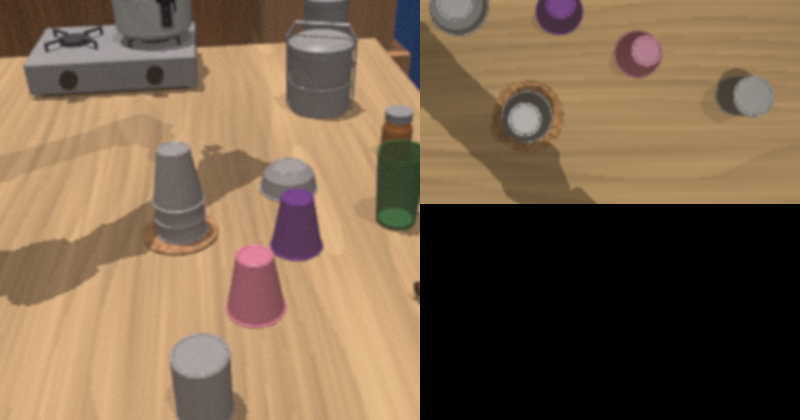

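The picture shows an upright stack of three with its top at (173,148), as predicted. The coaster and the straight tumbler have not moved.

```bash
python3 -c "
from station import bot
print(bot.hand_in())"
```

```text
the job is handed in; nothing more can be done
None
```

The two loose flared tumblers are nested over the one on the coaster in an upright stack of three, the straight-sided tumbler was left where it stood, and the job is handed in at about 19 s (no verdict was returned).

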